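# Offer a casserole lid to its pot

## Robot

A 7-joint arm with a two-finger parallel gripper is mounted at the origin on the work surface. World frame = base frame: x ahead of the robot, y to its left, z up, the work surface at z = 0. Lengths are in mm, angles in rad, forces in N, time in s.
With the tool pointing down it reaches from about 400 to 850 mm from the base axis. Payload 10.4 kg.
Tool frame: the origin (TCP) lies on the centre line of the jaws, within the pads' length; the fingertips stand ctrl.tip_extent ahead of it and the grasp point (between the pads) lies 11 mm behind it (ctrl.tip_extent is the distance from the TCP to the fingertips, in mm); z points along the fingers, y is the direction in which the jaws open and shut (so a half turn about z gives the same grasp; the last joint's range is limited). The gripper opens to 85 mm and grips with 20 to 120 N. Pads are 22 mm wide; open, the fingers measure 114 mm over their backs; the gripper's body (76 mm by 85 mm) begins 54 mm behind the grasp point. The pads swing forward as they close: fully open they stand 13 mm farther back than shut.
Start: joints at [1.265, 0.332, -0.065, 1.46, 0.022, 1.35, -0.088], TCP at [174.424, -600.189, 239.338] pointing down, gripper open.
Joint ranges: [-2.6, 2.6], [-0.5, 2.12], [-1.47, 1.34], [0.16, 2.42], [-1.27, 4.41], [0.06, 2.06], [-2.6, 2.6]. Speed limits (rad/s): [2.22, 2.22, 2.79, 2.79, 3.14, 3.14, 3.14].

## Interface

Orientations are given as a rotation vector (axis times angle).
In Python, from rig import ctrl, vision, spotter gives the robot as it stands.
- The arm moves only by the tool servo_tool, never from a script. Its argument "targets" is a list of rows, each a list of 6 numbers: the shift along the tool's x, y, z in cm, then the turn, a rotation vector about the tool's x, y, z in degrees. In form: [[dx, dy, dz, rx, ry, rz], ...]. A call has 1 to 20 rows; each row shifts and turns the pose as measured when the row begins, along the tool's axes as they then stand; what a row does not reach is not made up. A row lasts 1/12 s, in which the tool goes at most 41.7 mm and 7.16 degrees, less where a joint would pass 70% of its speed; a pose out of reach is approached as far as the arm can. A call with a gripper value outside its range is refused whole. "claw" is the closure, from -1 (fully open) to 1 (shut), set as the call begins (left out, the last holds). The fingers move at their own pace and stop on an object; the grip force is fixed at half the most. Time passes only in rows, so rows that do not move let the fingers close. It gives the time, the measured TCP pose, the force and the opening at its end, in the units of the state.
- ctrl.read_state(): the state, without advancing time (a new reading comes with each control period).
- vision.grab_frame(name): name is "scene" or "side" or "wrist"; returns the picture (400x640x3 uint8, blue, green, red); there is no depth.
- vision.camera_params(name): a dict with "camera_matrix" (3x3 intrinsics, pixels), "rvec" (rotation vector, rad) and "tvec" (3), from world to camera coordinates, as OpenCV has them. Camera axes: x right, y down, z forward; pixel columns grow to the right and rows downward; lengths in mm; the calibration is good to about 2 mm. A picture is of the moment at which its call begins: read the wrist's pose just before it. camera_params takes no time and is no camera call; for the wrist camera it gives the pose at the moment of the call.
- ctrl.hand_in(): hands the job in, once; it reports no verdict.
Trained networks look in the newest picture that a camera, given by its name, has taken for a name from the list of things; names that differ only in an ending like _2 or _b are one class to them, and where a whole thing is asked for, a point or a joint stands for the part that bears it (a point fixed in the world has none). Each returns a list of dicts, best first, with "p" (0 to 1); they miss things now and then, are a little off and sometimes report something else, mostly with a low value. They report only what shows in the picture. A call takes as long as a camera call. They do not tell look-alikes from the thing itself.
- spotter.boxes_of(name, camera): "box" ([left, top, right, bottom] in pixels, round what is visible of it).
- spotter.masks_of(name, camera): "mask" (400x640 bool, what is visible of it) and "box" ([left, top, right, bottom] in pixels, round what is visible of it).
The state is a dict: "t": time; "joint_positions": joint angles; "joint_velocities": joint speeds; "tau": joint torques, N m; "position": TCP position; "orientation": TCP orientation; "force": force on the tool from outside, world axes, zero at the start; "ft_torque": the same for the moment, N m; "finger_gap": finger opening in mm.
Only numpy, scipy, OpenCV 4.12 (cv2) and the standard library are available. Lean on these libraries where they do the work, as an engineer would, in place of code of your own. Each camera call takes 0.05 s, during which the arm holds its last target. There are 200 camera calls.

## Task

Before firing I want to look at how this lid matches the pot it was made for: the larger of the two pots with lugs. Pick the lid up from its plaster bat by the bar handle, carry it over the crate of kiln props, and stop with it hovering level and centred over that pot, its underside about one centimetre above the pot's rim and its bar in line with the pot's two lugs. Neither lid nor robot may ever touch the pot, do not bump the crate or shift anything else, and you finish while still holding the lid there, motionless.

Things in the scene. Friction and masses are not known exactly. Their poses are not given: they have to be found in the camera images.
- lid: Round stoneware lid, 0.2-0.4 kg, flange-down on the bat. Origin: centre of its underside, z up. Flange 100 mm dia, 12 mm deep; above it the plate, 124 mm dia, 10 mm thick (top 22 mm above origin); on that an arched bar handle, centred: bar along the lid's x, 70 mm long, 16 mm wide, from 43 to 57 mm above origin, on two posts (12 mm along x) centred 29 mm either side of the middle.
- bat: Round off-white plaster bat, fixed, 170 mm diameter, 20 mm thick, on the table near the robot's right. Origin at the centre of its underside.
- casserole: The lid's pot: round, open, loose, stoneware. Rim 124 mm outer dia, mouth 108 mm, 100 mm tall; two horizontal loop lugs facing away from each other along its x axis, reaching 83 mm from the axis, 69-81 mm up. Origin: centre of its underside, z up. It stands left of the crate, in any one of three places shared with the small pot and the bowl.
- small_pot: Smaller pot of the same make, NOT the lid's: 92 mm rim diameter, 100 mm tall, two lugs along its x axis reaching 64 mm from the axis. Origin at the centre of its underside. Leave alone.
- bowl: Open flared stoneware bowl without lugs, 136 mm rim diameter, 65 mm tall. Origin at the centre of its underside. Leave alone.
- prop_crate: The obstacle between bat and pots: fixed low wooden crate, 360 mm long (its x, away from the robot), 90 mm wide (y), 45 mm tall, holding a row of six upright refractory kiln props, the tallest 150 mm above the table. Origin: centre of its underside. The middle of the lid passes above it; not to be touched.
- brush: Glaze brush lying on the table right of the bat. Origin on the table under it. Leave alone.
- modelling_tool: Flat wooden modelling tool, about 190 mm long, 8 mm thick, lying near the robot on the right. Leave alone.
- oxide_jar: Closed jar, 60 mm diameter, 85 mm tall, far left. Origin at the centre of its underside. Leave alone.
- kidney_rib: Flat dark wooden rib, 90 x 50 x 8 mm, lying near the robot on the left. Leave alone.
Things that resemble listed ones, but are neither listed nor needed, are in the scene too. Leave any turquoise look-alike of the casserole alone.

How it is judged:
By the outcome, as a careful person would: the job done as asked, in the order asked, and still so for the second after the job is handed in, while the arm keeps its last pose, push and grip.
It also fails if it takes over 46 s, if anything falls off the work surface, if the arm or the gripper's body presses on something with over 40 N, if the wrist force passes 120 N, or if a joint passes its speed limit or range.

## Working session

There is one attempt and no reset: what is moved stays moved. The work goes in short steps, Python scripts to look and compute and a tool call to move; the robot and the scene stay as the last step left them, time stands still between calls to the robot, and variables do not carry over. Pictures are saved under pics/ and viewed, about 8 in all and at most 12, crops included, and the job is handed in when it is done.

Besides the shell and the picture viewer there is one more tool, called after ">>>" by a JSON object that holds its "fn" and its "kwargs", one argument or row to a line. servo_tool: Moves the arm, as the interface text tells. Its arguments: {"type":"object","properties":{"targets":{"type":"array"},"claw":{"type":"number"}},"required":["targets"]}

```bash
ls; mkdir -p pics
cat > h.py <<'E'
import numpy as np, cv2
from rig import ctrl, vision, spotter
def cam(n):
    p=vision.camera_params(n); return np.array(p["camera_matrix"],float),np.array(p["rvec"],float).ravel(),np.array(p["tvec"],float).ravel()
def toplane(uv,z,c):
    K,r,t=c; R=cv2.Rodrigues(r)[0]; uv=np.atleast_2d(uv).astype(float)
    d=(np.linalg.inv(K)@np.c_[uv,np.ones(len(uv))].T).T@R; o=-R.T@t
    return o+d*((z-o[2])/d[:,2])[:,None]
def proj(P,c):
    K,r,t=c; return cv2.projectPoints(np.atleast_2d(P).astype(float),r,t,K,None)[0].reshape(-1,2)
E
python3 - <<'E'
from h import *
for n in ["scene","side"]:
    im=vision.grab_frame(n); cv2.imwrite(f"pics/{n}0.png",im)
    K,r,t=cam(n); print(n,(-cv2.Rodrigues(r)[0].T@t).round(),K[0,0])
    for o in ["lid","bat","casserole","small_pot","bowl","prop_crate"]:
        print(o,[(np.round(d["box"]).tolist(),round(d["p"],2)) for d in spotter.boxes_of(o,n)][:4])
s=ctrl.read_state();print(s["t"],s["orientation"],s["finger_gap"],ctrl.tip_extent)
E
```

```text
pics
scene [1187. -480. 1216.] 424.17111245343716
lid [([380.0, 190.0, 427.0, 233.0], 0.59), ([209.0, 226.0, 246.0, 263.0], 0.57)]
bat [([204.0, 229.0, 259.0, 273.0], 0.88), ([182.0, 267.0, 215.0, 323.0], 0.56)]
casserole [([247.0, 274.0, 291.0, 326.0], 0.93), ([378.0, 187.0, 430.0, 235.0], 0.56)]
small_pot [([396.0, 127.0, 436.0, 158.0], 0.83)]
bowl [([340.0, 150.0, 381.0, 184.0], 0.87)]
prop_crate [([291.0, 158.0, 370.0, 265.0], 0.89)]
side [-63. 609. 936.] 412.64213508009476
lid [([375.0, 140.0, 414.0, 168.0], 0.88)]
bat [([364.0, 146.0, 414.0, 178.0], 0.61)]
casserole [([204.0, 182.0, 257.0, 236.0], 0.88), ([319.0, 105.0, 353.0, 146.0], 0.56)]
small_pot [([183.0, 280.0, 239.0, 328.0], 0.91)]
bowl [([170.0, 225.0, 194.0, 258.0], 0.26)]
prop_crate []
0.7 [ 3.11017782e+00  4.42742882e-01 -1.38967274e-05] 85.30092584344662 8.0
```

Run:
```python
import cv2,numpy as np
a=cv2.imread("pics/scene0.png");b=cv2.imread("pics/side0.png")
A=cv2.resize(a[100:350,160:480],(800,625),interpolation=cv2.INTER_CUBIC)[:600]
B=cv2.resize(b[90:340,140:460],(800,625),interpolation=cv2.INTER_CUBIC)[:600]
cv2.imwrite("pics/s1.png",A);cv2.imwrite("pics/s2.png",B)
```

```text
(no output)
```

View pics/s1.png

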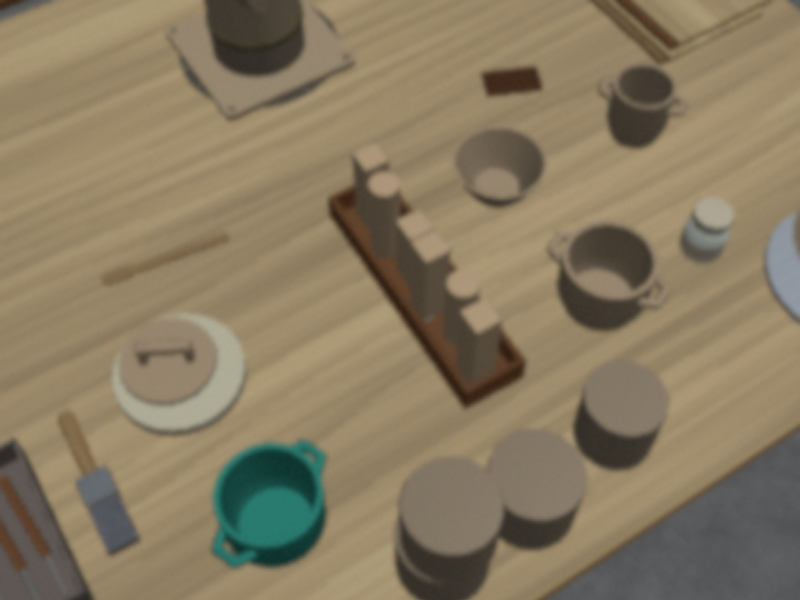

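View pics/s2.png

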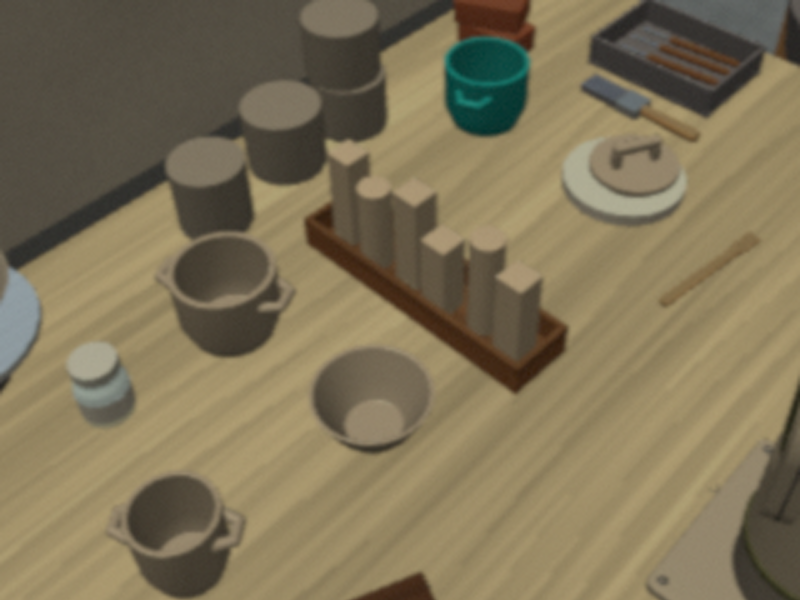

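The scene shot shows the lid on its bat at crop (168,360), with the bar horizontal there. The stoneware casserole is at crop (607,265), with lugs at (558,248) and (655,292). The crate lies between them, and the turquoise decoy is at (270,500). The side shot agrees, with the casserole at (225,285) and the lid at (635,165).

Run:
```python
from h import *
from scipy.spatial.transform import Rotation as R
S=cam("scene");D=cam("side")
f=lambda pts,o:np.array(pts)*0.4+o
so=np.array([160,100]);do=np.array([140,90])
def sh(n,p,z,c,o): print(n,toplane(f(p,o),z,c).round(0).tolist())
sh("bar scene top",[(137,350),(194,350)],77,S,so)
sh("bar side top",[(612,151),(661,142)],77,D,do)
sh("lid plate edges scene",[(120,362),(217,358),(165,404)],40,S,so)
sh("lid plate side",[(590,165),(681,165),(637,194)],37,D,do)
sh("bat scene",[(113,375),(245,370)],18,S,so)
sh("cass rim scene L R T B",[(563,262),(656,265),(610,226),(606,297)],100,S,so)
sh("cass rim side",[(171,278),(277,278),(226,236),(224,316)],100,D,do)
sh("lugs scene",[(553,247),(661,294)],75,S,so)
sh("lugs side",[(160,275),(291,292)],75,D,do)
sh("crate top corners scene",[(330,200),(468,400),(523,365)],45,S,so)
sh("crate side",[(307,222),(519,382),(565,336)],45,D,do)
sh("prop top",[(480,315)],150,S,so)
s=ctrl.read_state();print(R.from_rotvec(s["orientation"]).as_matrix().round(3))
K,r,t=cam("wrist");Rw=R.from_rotvec(s["orientation"]).as_matrix();Rc=cv2.Rodrigues(r)[0]
print("cam in tool",(Rw.T@(-Rc.T@t-s["position"])).round(1),(Rw.T@Rc.T).round(2).tolist(),K[0,0])
```

```text
bar scene top [[463.0, -405.0, 77.0], [501.0, -346.0, 77.0]]
bar side top [[479.0, -339.0, 77.0], [442.0, -398.0, 77.0]]
lid plate edges scene [[444.0, -428.0, 40.0], [505.0, -322.0, 40.0], [528.0, -405.0, 40.0]]
lid plate side [[509.0, -338.0, 37.0], [417.0, -421.0, 37.0], [428.0, -331.0, 37.0]]
bat scene [[443.0, -443.0, 18.0], [527.0, -297.0, 18.0]]
cass rim scene L R T B [[651.0, 106.0, 100.0], [719.0, 203.0, 100.0], [639.0, 193.0, 100.0], [722.0, 119.0, 100.0]]
cass rim side [[703.0, 207.0, 100.0], [614.0, 127.0, 100.0], [710.0, 121.0, 100.0], [614.0, 204.0, 100.0]]
lugs scene [[613.0, 123.0, 75.0], [746.0, 195.0, 75.0]]
lugs side [[739.0, 200.0, 75.0], [606.0, 117.0, 75.0]]
crate top corners scene [[366.0, -75.0, 45.0], [726.0, -89.0, 45.0], [723.0, -3.0, 45.0]]
crate side [[705.0, 3.0, 45.0], [343.0, 25.0, 45.0], [345.0, -62.0, 45.0]]
prop top [[683.0, -49.0, 150.0]]
[[ 0.96   0.279 -0.   ]
 [ 0.279 -0.96  -0.   ]
 [-0.     0.    -1.   ]]
cam in tool [  76.1    0.9 -135.3] [[-0.0, -0.95, -0.3], [1.0, 0.0, -0.0], [0.0, -0.3, 0.95]] 325.82574530950774
```

>>> {"fn": "servo_tool", "kwargs": {
  "targets": [
    [2.9,-1.13,-0.75,0,0,0],
    [2.9,-1.13,-0.75,0,0,0],
    [2.9,-1.13,-0.75,0,0,0],
    [2.9,-1.13,-0.75,0,0,0],
    [2.9,-1.13,-0.75,0,0,0],
    [2.9,-1.13,-0.75,0,0,0],
    [2.9,-1.13,-0.75,0,0,0],
    [2.9,-1.13,-0.75,0,0,0],
    [2.9,-1.13,-0.75,0,0,0],
    [2.9,-1.13,-0.75,0,0,0],
    [2.9,-1.13,-0.75,0,0,0],
    [2.9,-1.13,-0.75,0,0,0],
    [0,0,0,0,0,-6.9],
    [0,0,0,0,0,-6.9],
    [0,0,0,0,0,-6.9],
    [0,0,0,0,0,-6.9],
    [0,0,0,0,0,-6.9],
    [0,0,0,0,0,-6.9],
    [0,0,0,0,0,0]
  ]
}}

```text
t: 2.28
position: [484.9, -359.9, 333.3]
orientation: [2.739, 1.538, 0.002]
force: [-0.6, -0.1, 0.0]
finger_gap: 85.5
```

```bash
cat >> h.py <<'E'
def look(fn,objs):
    s=ctrl.read_state(); c=cam("wrist"); im=vision.grab_frame("wrist")
    np.savez(fn,K=c[0],r=c[1],t=c[2],im=im,pos=s["position"],ori=s["orientation"]); cv2.imwrite(f"pics/{fn}.png",im)
    print(s["t"],s["position"],s["orientation"],(-cv2.Rodrigues(c[1])[0].T@c[2]).round(1))
    for o in objs:
        for d in spotter.masks_of(o,"wrist")[:2]:
            print(o,np.round(d["box"],1).tolist(),round(d["p"],2)); 
            np.save(f"{fn}_{o}.npy",d["mask"]) if d["p"]>.4 else 0
    return c,im
E
python3 - <<'E'
from h import *
c,im=look("w_lid",["lid","bat"])
for P in [(471,-372,77),(471,-372,42)]: print(proj(P,c))
E
```

```text
2.2833 [ 484.89335463 -359.87558527  333.29326937] [2.73913575e+00 1.53772051e+00 2.39672925e-03] [ 524.  -295.2  468.6]
lid [269.3, 129.3, 358.2, 216.8] 0.86
bat [256.5, 96.9, 378.8, 218.4] 0.86
[[311.80493473 175.77895615]]
[[312.13278578 169.69495806]]
```

View pics/w_lid.png

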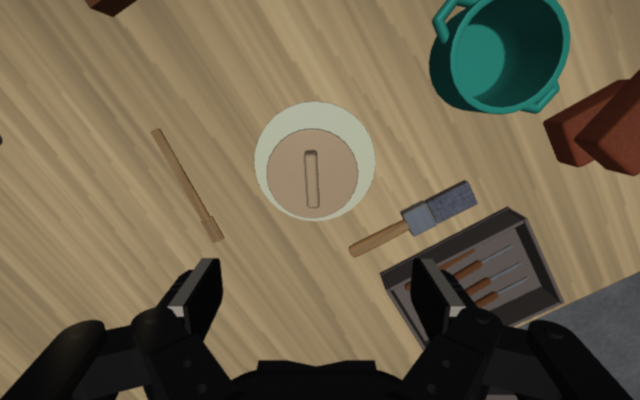

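The lid's plate centre is at (313,173), within about 3 px of my prediction. The bar runs from (311,151) to (313,208). Next I'll view the casserole from above.

>>> {"fn": "servo_tool", "kwargs": {
  "targets": [
    [3.47,-0.72,0,0,0,0],
    [3.47,-0.72,0,0,0,0],
    [3.47,-0.72,0,0,0,0],
    [3.47,-0.72,0,0,0,0],
    [3.47,-0.72,0,0,0,0],
    [3.47,-0.72,0,0,0,0],
    [3.47,-0.72,0,0,0,0],
    [3.47,-0.72,0,0,0,0],
    [3.47,-0.72,0,0,0,0],
    [3.47,-0.72,0,0,0,0],
    [3.47,-0.72,0,0,0,0],
    [3.47,-0.72,0,0,0,0],
    [3.47,-0.72,0,0,0,0],
    [3.47,-0.72,0,0,0,0],
    [3.47,-0.72,0,0,0,0],
    [0,0,0,0,0,6.9],
    [0,0,0,0,0,6.9],
    [0,0,0,0,0,6.9],
    [0,0,0,0,0,6.9],
    [0,0,0,0,0,0]
  ]
}}

```text
t: 4.1
position: [691.7, 153.7, 326.9]
orientation: [3.069, 0.665, -0.008]
force: [0.3, 0.1, 1.0]
finger_gap: 85.4
```

Run:
```python
from h import *
c,im=look("w_cas",["casserole"])
for P in [(671,160,100)]: print(proj(P,c))
print(ctrl.read_state()["joint_positions"])
```

```text
4.1 [691.72368338 153.66773867 326.88292265] [ 3.06895266  0.66454901 -0.00827061] [761.8 184.8 461.7]
casserole [585.4, 238.0, 640.0, 332.0] 0.95
casserole [252.1, 97.4, 363.5, 236.5] 0.7
[[303.26500859 179.26859317]]
[ 0.005066    0.55535954 -0.50312006  1.01225383  0.2581468   1.63476969
 -1.55078028]
```

View pics/w_cas.png

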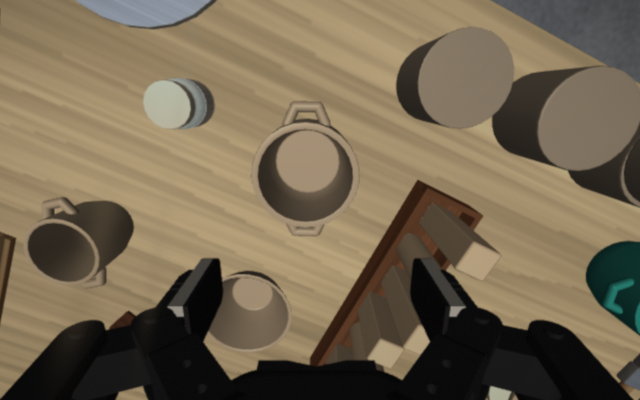

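The casserole rim is centred near (305,173), with lugs at (306,101) and (306,236). The crate is on the lower right. I'll refine both poses with contour fits.

```bash
cat > fit.py <<'E'
from h import *
from scipy.optimize import differential_evolution, minimize
from scipy.ndimage import map_coordinates
def load(fn):
    z=np.load(fn+".npz"); return (z["K"],z["r"],z["t"]),z["im"]
def gradmag(im):
    g=cv2.GaussianBlur(im,(0,0),1.0).astype(float)
    return np.sqrt(sum(cv2.Sobel(g[...,k],cv2.CV_64F,1,0)**2+cv2.Sobel(g[...,k],cv2.CV_64F,0,1)**2 for k in range(3)))
A=np.linspace(0,2*np.pi,180,endpoint=False)
circ=lambda R,z:np.c_[R*np.cos(A),R*np.sin(A),0*A+z]
def rect(l,w,z):
    u=np.linspace(-1,1,60); o=np.ones(60)
    return np.vstack([np.c_[u*l/2,o*w/2,o*z],np.c_[u*l/2,-o*w/2,o*z],np.c_[o*l/2,u[::4].repeat(4)*w/2,o*z],np.c_[-o*l/2,u[::4].repeat(4)*w/2,o*z]])
def fit(im,c,pts,x0,span):
    G=np.minimum(gradmag(im),120)
    def cost(p):
        cs,sn=np.cos(p[2]),np.sin(p[2])
        P=pts@np.array([[cs,sn,0],[-sn,cs,0],[0,0,1]])+[p[0],p[1],0]
        uv=proj(P,c); return -map_coordinates(G,[uv[:,1],uv[:,0]],order=1).mean()
    b=[(a-s,a+s) for a,s in zip(x0,span)]
    r=differential_evolution(cost,b,seed=1,maxiter=60,popsize=12); return r.x,r.fun
E
python3 - <<'E'
from fit import *
c,im=load("w_lid")
p,f=fit(im,c,circ(62,42),(471,-372,0),(20,20,.01)); print("lid plate",p,f)
q,f=fit(im,c,rect(70,16,77),(p[0],p[1],np.radians(60)),(10,10,.15)); print("bar",q[:2],np.degrees(q[2]),f)
b,f=fit(im,c,circ(85,20),(480,-366,0),(20,20,.01)); print("bat",b,f)
c,im=load("w_cas")
p,f=fit(im,c,np.vstack([circ(62,100),circ(54,100)]),(671,160,0),(25,25,.01)); print("rim",p,f)
m=np.load("w_cas_casserole.npy")
ys,xs=np.nonzero(m); P=toplane(np.c_[xs,ys],75,c); d=P[:,:2]-p[:2]; r=np.hypot(*d.T)
print("mask",m.sum(), xs.min(),xs.max())
K=(r>68)&(r<95)&(xs<500)
for s in (1,-1):
    k=K&(s*(d@[np.cos(.5),np.sin(.5)])>0); print("lug",k.sum(),np.degrees(np.arctan2(*(s*d[k].mean(0))[::-1])) if k.sum() else None)
t=toplane([(306,102),(306,235)],75,c); print("tips",t,np.degrees(np.arctan2(*(t[0]-t[1])[1::-1])))
v=im.copy()
for R in(62,54): cv2.polylines(v,[proj(circ(R,100)+[p[0],p[1],0],c).round().astype(int)],True,(0,255,0),1)
cv2.circle(v,tuple(proj((p[0],p[1],75),c)[0].astype(int)),1,(0,0,255),-1)
c2,im2=load("w_lid"); v2=im2.copy()
cs,sn=np.cos(q[2]),np.sin(q[2])
for a in [rect(70,16,77)@np.array([[cs,sn,0],[-sn,cs,0],[0,0,1]])+[q[0],q[1],0]]:
    for x in proj(a,c2).round().astype(int): v2[x[1],x[0]]=(0,255,0)
cv2.imwrite("pics/ov.png",np.hstack([cv2.resize(v[85:250,230:380],None,fx=2.6,fy=2.6,interpolation=1),cv2.resize(v2[85:250,240:390],None,fx=2.6,fy=2.6,interpolation=1)]))
E
```

```text
lid plate [ 4.67328176e+02 -3.77077062e+02  1.00000000e-02] -119.55644491815617
bar [ 470.54865856 -375.24402698] 62.39256467257458 -93.16884557760811
bat [ 4.74596032e+02 -3.71065854e+02  1.00000000e-02] -116.58544022766073
rim [6.72288511e+02 1.59306053e+02 1.00000000e-02] -90.05738607941447
mask 10109 252 359
lug 561 22.187238210697146
lug 411 27.071699500931736
tips [[748.96598116 191.92731721  75.        ]
 [598.18834232 125.17032908  75.        ]] 23.881427343978228
```

View pics/ov.png

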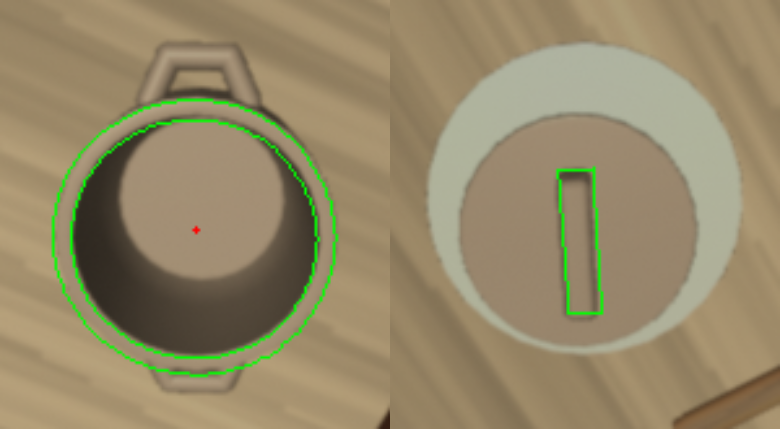

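>>> {"fn": "servo_tool", "kwargs": {
  "targets": [
    [-0.5,0.3,2.7,0,0,0],
    [-0.5,0.3,2.7,0,0,0],
    [-0.5,0.3,2.7,0,0,0],
    [0,0,0,0,0,0]
  ]
}}

```text
t: 4.53
position: [682.2, 137.6, 245.5]
orientation: [3.061, 0.698, -0.001]
force: [-0.8, -1.6, -1.5]
finger_gap: 85.2
```

```bash
cat >> fit.py <<'E'
def lugpts(r0=62):
    # outer loop edge estimated: trapezoid, outer bar at x=83, half-width fitted
    u=np.linspace(-1,1,40); o=np.ones(40)
    return lambda hw: np.vstack([np.c_[s*83*o,hw*u,75*o] for s in (1,-1)])
E
python3 - <<'E'
from fit import *
c,im=look("w_cas2",["casserole"])
for fn in ("w_cas","w_cas2"):
    c,im=load(fn)
    p,f=fit(im,c,np.vstack([circ(62,100),circ(54,100)]),(671,160,0),(25,25,.01)); print("rim",p[:2],f)
    for z in(72,75,78):
        q,f=fit(im,c,np.vstack([x for x in [lugpts()(22)]])+[0,0,z-75],(p[0],p[1],np.radians(25)),(5,5,.15)); print("lugs",z,q[:2],np.degrees(q[2]),f)
for n in("scene","side"):
    c=cam(n); im=cv2.imread(f"pics/{n}0.png")
    p,f=fit(im,c,np.vstack([circ(62,100),circ(54,100)]),(672,160,0),(25,25,.01)); print(n,"rim",p[:2],f)
    q,f=fit(im,c,circ(62,42),(470,-375,0),(25,25,.01)); print(n,"plate",q[:2],f)
c,im=load("w_cas2")
cv2.imwrite("pics/c2.png",cv2.resize(im[60:300,180:430],None,fx=2.4,fy=2.4,interpolation=cv2.INTER_CUBIC))
E
```

```text
4.5333 [682.2211777  137.61613916 245.45225123] [ 3.06105631e+00  6.97884158e-01 -6.83760070e-04] [750.9 170.2 380.7]
casserole [622.8, 276.3, 640.0, 334.3] 0.86
casserole [223.6, 85.8, 363.2, 256.9] 0.83
rim [672.28851107 159.30605273] -90.05738607941447
lugs 72 [670.98359112 158.28217312] 23.168809103382387 -100.75267065743087
lugs 75 [671.42212477 158.60030811] 22.86546094747571 -94.96835412458283
lugs 78 [672.78721963 156.48722166] 24.42867203112139 -81.034459136974
rim [674.21495155 158.14128129] -89.62554013986082
lugs 72 [671.42756261 156.99622302] 22.90114444610779 -100.58357047561155
lugs 75 [672.73880186 156.71887159] 23.268483836578806 -94.06198849690281
lugs 78 [675.33011755 156.88885625] 23.857017750004513 -80.73539636504184
scene rim [678.3067497  154.91368244] -108.44838473703862
scene plate [ 477.65504672 -376.36319985] -92.72017606450552
side rim [668.88306341 158.94565928] -102.9410231116461
side plate [ 462.29150482 -366.61754619] -98.01415595654922
```

View pics/c2.png

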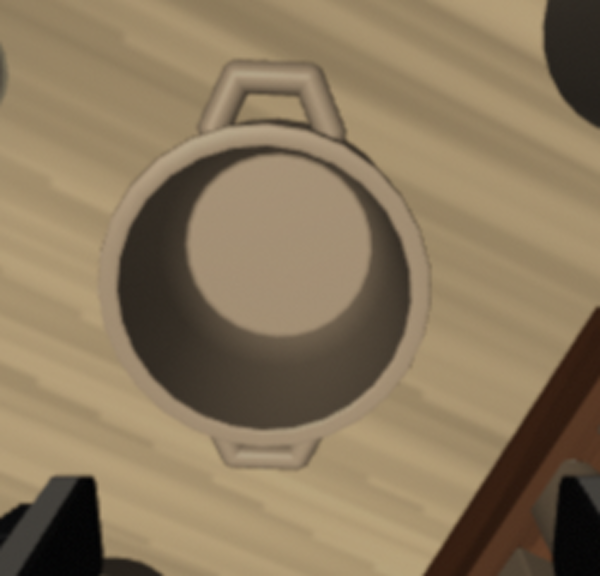

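The lugs lie on the vertical midline and the rim is clean. The casserole is at about (673,158) with a yaw of about 23.3°, and the mean of the fixed cameras agrees. Now back to the lid.

>>> {"fn": "servo_tool", "kwargs": {
  "targets": [
    [-2.65,2.37,-0.1,0,0,0],
    [-2.65,2.37,-0.1,0,0,0],
    [-2.65,2.37,-0.1,0,0,0],
    [-2.65,2.37,-0.1,0,0,0],
    [-2.65,2.37,-0.1,0,0,0],
    [-2.65,2.37,-0.1,0,0,0],
    [-2.65,2.37,0,0,0,0],
    [-2.65,2.37,0,0,0,0],
    [-2.65,2.37,0,0,0,0],
    [-2.65,2.37,0,0,0,0],
    [-2.65,2.37,0,0,0,0],
    [-2.65,2.37,0,0,0,0],
    [-2.65,2.37,0,0,0,0],
    [-2.65,2.37,0,0,0,0],
    [-2.65,2.37,0,0,0,0],
    [0,0,0.8,0,0,-6.8],
    [0,0,0.8,0,0,-6.8],
    [0,0,0.8,0,0,-6.8],
    [0,0,0.8,0,0,-6.8],
    [0,0,0,0,0,-6.8]
  ]
}}

```text
t: 6.3
position: [501.3, -374.9, 274.9]
orientation: [2.629, 1.616, 0.078]
force: [-0.6, 0.2, -0.8]
finger_gap: 85.4
```

>>> {"fn": "servo_tool", "kwargs": {
  "targets": [
    [0,0,0,0,0,0]
  ]
}}

```text
t: 6.38
position: [502.5, -375.0, 277.5]
orientation: [2.621, 1.624, 0.08]
force: [-0.2, 0.6, 0.4]
finger_gap: 85.5
```

```bash
cat > meas.py <<'E'
import sys
from fit import *
fn=sys.argv[1]; c,im=look(fn,["lid"])
s=ctrl.read_state(); yaw=2*np.arctan2(s["orientation"][1],s["orientation"][0]); print("yaw",np.degrees(yaw),s["position"].round(1) if hasattr(s["position"],"round") else s["position"])
p,f=fit(im,c,circ(62,42),(469,-374,0),(15,15,.01)); print("plate",p[:2],f)
q,f=fit(im,c,rect(70,16,77),(p[0],p[1],np.radians(60)),(6,6,.15)); print("bar",q[:2],np.degrees(q[2]),f)
v=im.copy()
cs,sn=np.cos(q[2]),np.sin(q[2])
for x in proj(rect(70,16,77)@np.array([[cs,sn,0],[-sn,cs,0],[0,0,1]])+[q[0],q[1],0],c).round().astype(int): v[x[1],x[0]]=(0,255,0)
for x in proj(circ(62,42)+[p[0],p[1],0],c).round().astype(int): v[x[1],x[0]]=(0,0,255)
k=proj((*q[:2],60),c)[0].astype(int)
cv2.imwrite(f"pics/{fn}_ov.png",cv2.resize(np.hstack([im[max(k[1]-110,0):][:220,k[0]-100:k[0]+100],v[max(k[1]-110,0):][:220,k[0]-100:k[0]+100]]),None,fx=2,fy=2,interpolation=cv2.INTER_CUBIC))
E
python3 meas.py w_lid2
```

```text
6.3833 [ 502.48101865 -375.04367086  277.47026654] [2.62071599 1.62417269 0.07975873] [ 526.  -304.2  413.4]
lid [226.2, 132.6, 328.5, 233.7] 0.77
yaw 62.99006932354087 [ 502.4 -375.   277.3]
plate [ 467.62416229 -377.2672509 ] -119.07894759598017
bar [ 468.55760614 -374.89923239] 61.02371624060031 -99.96613801562873
```

View pics/w_lid2_ov.png

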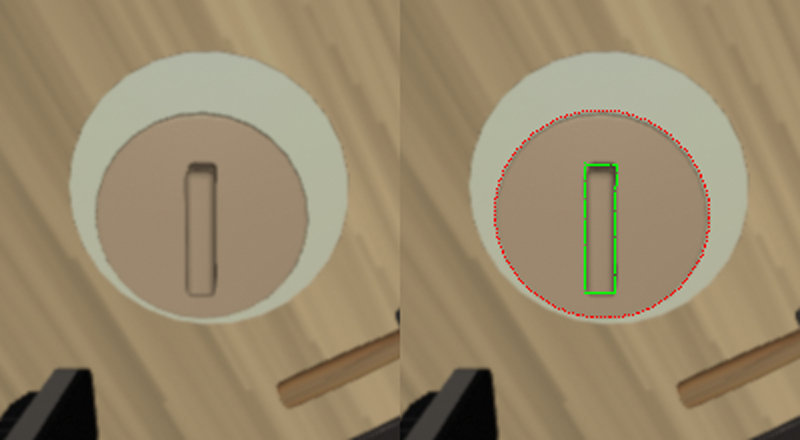

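The fit outlines the plate and bar well: lid centre about (468,-376.5), bar yaw about 61.7°. The tool has a slight tilt to remove.

```bash
cat > go.py <<'E'
import sys
from h import *
from scipy.spatial.transform import Rotation as R
x,y,z,yaw=map(float,sys.argv[1:5])
s=ctrl.read_state(); Rw=R.from_rotvec(s["orientation"])
Rt=R.from_euler("z",yaw,degrees=True)*R.from_euler("x",180,degrees=True)
d=Rw.inv().apply(np.array([x,y,z])-s["position"]); r=np.degrees((Rw.inv()*Rt).as_rotvec())
print("t",round(s["t"],2),"pos",np.round(s["position"],1),"yaw/tilt",np.degrees(np.arctan2(*Rw.as_matrix()[1::-1,0])).round(2),np.degrees(np.arccos(-Rw.as_matrix()[2,2])).round(2),"shift cm",(d/10).round(2),"rot deg",r.round(2),"F",np.round(s["force"],1),"gap",round(s["finger_gap"],1))
E
python3 go.py 468 -376.5 150 61.7
```

```text
t 6.48 pos [ 502.4 -375.   277.3] yaw/tilt 63.02 4.43 shift cm [-1.88 -3.96 12.44] rot deg [ 4.34 -0.88  1.29] F [-0.2 -0.5  0.7] gap 85.7
```

>>> {"fn": "servo_tool", "kwargs": {
  "targets": [
    [0,0,0,4.34,-0.88,1.29],
    [0,0,0,0,0,0],
    [-0.44,-0.74,3.0,0,0,0],
    [-0.44,-0.74,3.0,0,0,0],
    [-0.44,-0.74,3.0,0,0,0],
    [-0.44,-0.74,3.0,0,0,0],
    [0,0,0,0,0,0]
  ]
}}

```text
t: 7.07
position: [473.1, -376.6, 161.6]
orientation: [2.697, 1.579, 0.016]
force: [-1.7, -1.0, -0.4]
finger_gap: 85.0
```

```bash
python3 go.py 468 -376.5 110 61.7; python3 meas.py w_lid3;  python3 go.py 468 -376.5 110 61.7
```

```text
t 7.07 pos [ 473.1 -376.6  161.6] yaw/tilt 60.69 1.1 shift cm [-0.24 -0.55  5.15] rot deg [ 1.1  -0.02 -1.01] F [-1.7 -1.  -0.4] gap 85.0
7.0667 [ 473.11104495 -376.59901655  161.64646368] [2.69716518 1.57887045 0.0157959 ] [ 507.8 -309.2  296.9]
lid [237.4, 121.1, 383.4, 264.8] 0.64
yaw 60.78234769766709 [ 476.7 -377.5  167.6]
plate [ 467.2251985  -377.65135797] -104.18510808960572
bar [ 469.01704597 -374.26729828] 61.56388146033868 -100.20467785911647
t 7.17 pos [ 476.7 -377.5  167.6] yaw/tilt 60.78 1.5 shift cm [-0.34 -0.96  5.74] rot deg [ 1.5   0.01 -0.92] F [0.2 0.2 0.4] gap 85.1
```

View pics/w_lid3_ov.png

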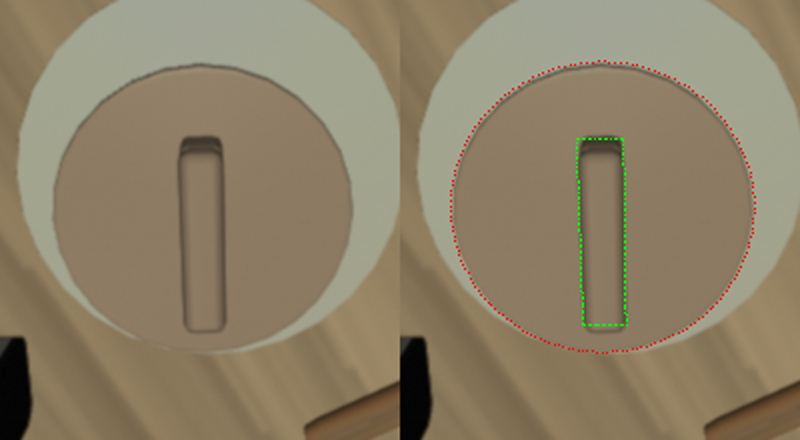

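>>> {"fn": "servo_tool", "kwargs": {
  "targets": [
    [-0.37,-0.79,0,1.5,0,-1.0],
    [0,0,1.7,0,0,0],
    [0,0,1.7,0,0,0],
    [0,0,1.5,0,0,0],
    [0,0,1.0,0,0,0],
    [0,0,0.5,0,0,0],
    [0,0,0,0,0,0],
    [0,0,0,0,0,0]
  ]
}}

```text
t: 7.83
position: [482.9, -382.0, 123.7]
orientation: [2.672, 1.595, 0.023]
force: [0.0, -0.0, 0.6]
finger_gap: 84.9
```

```bash
python3 meas.py w_lid4;  python3 go.py 468 -377 63 61.8
```

```text
7.8333 [ 482.92251211 -381.98584958  123.69487557] [2.67161724 1.59506657 0.02330501] [ 514.9 -312.7  258.7]
lid [204.5, 126.9, 376.6, 289.5] 0.84
yaw 61.68466395612047 [ 482.8 -382.   123.6]
plate [ 467.1758337  -377.83058762] -92.94546724028096
bar [ 469.75340308 -373.43159818] 61.651895220177124 -94.42458162350687
t 7.93 pos [ 482.8 -382.   123.6] yaw/tilt 61.68 1.92 shift cm [-0.25 -1.74  6.01] rot deg [ 1.91  0.15 -0.12] F [ 0.5 -0.2 -1.2] gap 85.3
```

>>> {"fn": "servo_tool", "kwargs": {
  "targets": [
    [-0.1,-0.9,0,1.9,0.15,0],
    [-0.1,-0.9,0,0,0,0],
    [0,0,1.0,0,0,0],
    [0,0,1.0,0,0,0],
    [0,0,1.0,0,0,0],
    [0,0,0,0,0,0],
    [0,0,0,0,0,0]
  ]
}}

```text
t: 8.52
position: [466.1, -375.6, 92.7]
orientation: [2.694, 1.607, 0.003]
force: [0.5, 0.2, 0.8]
finger_gap: 85.7
```

```bash
python3 go.py 467.5 -377.5 63 61.8
```

```text
t 8.52 pos [ 466.1 -375.6   92.7] yaw/tilt 61.65 0.31 shift cm [-0.09  0.2   2.97] rot deg [ 0.3   0.05 -0.15] F [0.5 0.2 0.8] gap 85.7
```

>>> {"fn": "servo_tool", "kwargs": {
  "targets": [
    [-0.1,0.1,0,0.3,0,0],
    [0,0,0.8,0,0,0],
    [0,0,0.8,0,0,0],
    [0,0,0.7,0,0,0],
    [0,0,0.5,0,0,0],
    [0,0,0,0,0,0],
    [0,0,0,0,0,0]
  ]
}}

```text
t: 9.1
position: [466.7, -376.9, 60.9]
orientation: [-2.697, -1.61, 0.001]
force: [0.4, 0.1, 1.1]
finger_gap: 85.5
```

```bash
python3 go.py 467.5 -377.5 63 61.8
```

```text
t 9.1 pos [ 466.7 -376.9   60.9] yaw/tilt 61.67 0.07 shift cm [-0.02  0.1  -0.21] rot deg [-0.07  0.02 -0.13] F [0.4 0.1 1.1] gap 85.5
```

>>> {"fn": "servo_tool", "kwargs": {
  "targets": [
    [0,0.1,-0.2,0,0,0],
    [0,0,0,0,0,0],
    [0,0,0,0,0,0],
    [0,0,0,0,0,0],
    [0,0,0,0,0,0],
    [0,0,0,0,0,0],
    [0,0,0,0,0,0],
    [0,0,0,0,0,0],
    [0,0,0,0,0,0],
    [0,0,0,0,0,0]
  ],
  "claw": 1
}}

```text
t: 9.93
position: [468.2, -377.8, 64.4]
orientation: [2.697, 1.61, -0.001]
force: [0.4, -0.7, -0.6]
finger_gap: 14.7
```

```bash
python3 go.py 467.5 -377.5 63 61.8
```

```text
t 9.93 pos [ 468.2 -377.8   64.4] yaw/tilt 61.67 0.05 shift cm [-0.01 -0.07  0.14] rot deg [ 0.03  0.04 -0.13] F [ 0.4 -0.7 -0.6] gap 14.7
```

>>> {"fn": "servo_tool", "kwargs": {
  "targets": [
    [0,0,-0.5,0,0,0],
    [0,0,-0.9,0,0,0],
    [0,0,-1.2,0,0,0],
    [0,0,-1.5,0,0,0],
    [0,0,-1.5,0,0,0],
    [0,0,-1.5,0,0,0],
    [0,0,-1.5,0,0,0],
    [0,0,-1.5,0,0,0],
    [0,0,-1.5,0,0,0],
    [0,0,-1.5,0,0,0],
    [0,0,-1.5,0,0,0],
    [0,0,-1.5,0,0,0],
    [0,0,-1.5,0,0,0],
    [0,0,-1.5,0,0,0],
    [0,0,-1.2,0,0,0],
    [0,0,-0.6,0,0,0],
    [0,0,0,0,0,0],
    [0,0,0,0,0,0]
  ]
}}

```text
t: 11.43
position: [466.5, -374.8, 300.3]
orientation: [2.69, 1.61, 0.003]
force: [0.6, 0.6, -2.5]
finger_gap: 14.6
```

```bash
python3 - <<'E'
from h import *
look("w_held",[]);
E
python3 go.py 673 158 275 23.3
```

```text
11.4333 [ 466.5245987  -374.8181255   300.31330178] [2.69019198 1.61021917 0.00323356] [ 501.5 -307.3  435.5]
t 11.48 pos [ 466.5 -374.8  300.2] yaw/tilt 61.81 0.37 shift cm [56.72 -6.99  2.39] rot deg [ 0.38 -0.04 38.51] F [-0.   0.5 -2.8] gap 14.9
```

View pics/w_held.png

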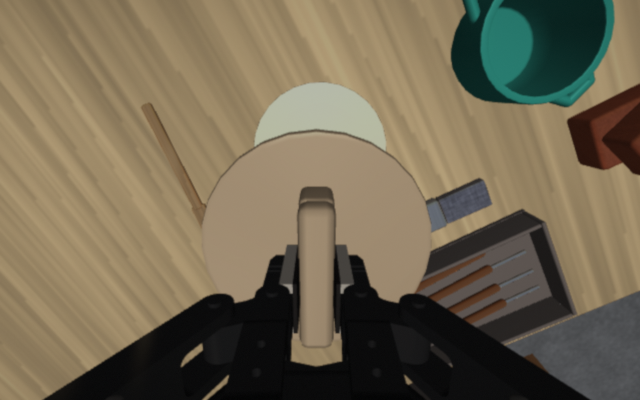

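The lid is held by its bar, level, and off the bat. Now I'll cross over the crate.

>>> {"fn": "servo_tool", "kwargs": {
  "targets": [
    [1.0,-0.1,0,0.3,0,0],
    [2.0,-0.25,0,0,0,0],
    [2.9,-0.36,0,0,0,0],
    [2.9,-0.36,0,0,0,0],
    [2.9,-0.36,0,0,0,0],
    [2.9,-0.36,0,0,0,0],
    [2.9,-0.36,0,0,0,0],
    [2.9,-0.36,0,0,0,0],
    [2.9,-0.36,0,0,0,0],
    [2.9,-0.36,0,0,0,0],
    [2.9,-0.36,0,0,0,0],
    [2.9,-0.36,0,0,0,0],
    [2.9,-0.36,0,0,0,0],
    [2.9,-0.36,0,0,0,0],
    [2.9,-0.36,0,0,0,0],
    [2.9,-0.36,0,0,0,0],
    [2.5,-0.3,0,0,0,0],
    [2.0,-0.25,0,0,0,0],
    [1.5,-0.15,0,0,0,0],
    [1.0,-0.1,0,0,0,0]
  ]
}}

```text
t: 13.15
position: [648.9, 136.7, 279.0]
orientation: [-2.674, -1.602, 0.041]
force: [-0.2, -0.5, -2.9]
finger_gap: 14.7
```

```bash
python3 go.py 673 158 275 23.3
python3 - <<'E'
from fit import *
c,im=load("w_held"); z=np.load("w_held.npz"); pos=z["pos"]
a=np.radians(61.8); ex=np.array([np.cos(a),np.sin(a)]);ey=np.array([np.sin(a),-np.cos(a)])
C=circ(62,0); C=C[(C[:,:2]@ex>-12)&(abs(C[:,:2]@ex)<63)]
for dz in (-28,-25,-22.4,-19,-16):
    p,f=fit(im,c,C+[0,0,pos[2]+dz],(pos[0],pos[1],0),(10,10,.001)); d=p[:2]-pos[:2]; print(dz,"tool dx,dy",(d@ex).round(1),(d@ey).round(1),f.round(1))
E
```

```text
t 13.15 pos [648.9 136.7 279. ] yaw/tilt 61.87 2.06 shift cm [3.02 1.14 0.33] rot deg [-1.71  1.21 38.55] F [-0.2 -0.5 -2.9] gap 14.7
-28 tool dx,dy -1.7 0.5 -96.4
-25 tool dx,dy -3.2 -0.1 -97.8
-22.4 tool dx,dy -1.4 -0.4 -91.8
-19 tool dx,dy -2.2 -1.8 -81.1
-16 tool dx,dy -1.3 2.5 -75.1
```

>>> {"fn": "servo_tool", "kwargs": {
  "targets": [
    [1.0,0.4,0,-1.7,1.2,0],
    [1.0,0.4,0,0,0,0],
    [1.0,0.3,0,0,0,0],
    [0,0,0,0,0,4],
    [0,0,0,0,0,6],
    [0,0,0,0,0,6],
    [0,0,0,0,0,6],
    [0,0,0,0,0,6],
    [0,0,0,0,0,4],
    [0,0,0,0,0,2],
    [0,0,0,0,0,0],
    [0,0,0,0,0,0]
  ]
}}

```text
t: 14.15
position: [667.9, 166.1, 268.1]
orientation: [-3.044, -0.719, 0.022]
force: [-0.1, 0.6, -2.9]
finger_gap: 15.0
```

```bash
python3 go.py 674 158.5 210 23.3
```

```text
t 14.15 pos [667.9 166.1 268.1] yaw/tilt 26.59 1.13 shift cm [0.26 1.05 5.79] rot deg [-0.93  0.64  3.28] F [-0.1  0.6 -2.9] gap 15.0
```

>>> {"fn": "servo_tool", "kwargs": {
  "targets": [
    [0.1,0.5,0,-0.9,0.6,3.3],
    [0.1,0.5,0,0,0,0],
    [0,0,0.8,0,0,0],
    [0,0,1.0,0,0,0],
    [0,0,1.0,0,0,0],
    [0,0,1.0,0,0,0],
    [0,0,0.8,0,0,0],
    [0,0,0.4,0,0,0],
    [0,0,0,0,0,0],
    [0,0,0,0,0,0]
  ]
}}

```text
t: 14.98
position: [672.0, 157.3, 208.5]
orientation: [-3.072, -0.649, 0.013]
force: [0.8, -0.5, -3.1]
finger_gap: 14.6
```

```bash
python3 go.py 674 158.5 172 23.3
```

```text
t 14.98 pos [672.  157.3 208.5] yaw/tilt 23.86 0.48 shift cm [ 0.26 -0.02  3.65] rot deg [-0.18  0.45  0.56] F [ 0.8 -0.5 -3.1] gap 14.6
```

>>> {"fn": "servo_tool", "kwargs": {
  "targets": [
    [0.25,0,0,-0.2,0.45,0.55],
    [0,0,0.6,0,0,0],
    [0,0,0.7,0,0,0],
    [0,0,0.7,0,0,0],
    [0,0,0.7,0,0,0],
    [0,0,0.5,0,0,0],
    [0,0,0.2,0,0,0],
    [0,0,0,0,0,0],
    [0,0,0,0,0,0]
  ]
}}

```text
t: 15.73
position: [674.9, 158.8, 171.7]
orientation: [3.077, 0.634, 0.004]
force: [0.3, -0.1, -3.3]
finger_gap: 14.8
```

```bash
python3 - <<'E'
from h import *
v=[]
for n,(x,y) in {"scene":(404,200),"side":(231,200)}.items():
    im=vision.grab_frame(n); cv2.imwrite(f"pics/{n}_f1.png",im)
    v.append(cv2.resize(im[y-65:y+65,x-50:x+50],None,fx=4,fy=4,interpolation=cv2.INTER_CUBIC))
cv2.imwrite("pics/f1.png",np.hstack(v))
E
python3 go.py 674 158.5 154.5 23.3
```

```text
t 15.83 pos [675.1 158.8 172. ] yaw/tilt 23.28 0.16 shift cm [-0.11 -0.01  1.75] rot deg [ 0.05 -0.15 -0.02] F [-0.6  0.5 -2. ] gap 14.7
```

View pics/f1.png

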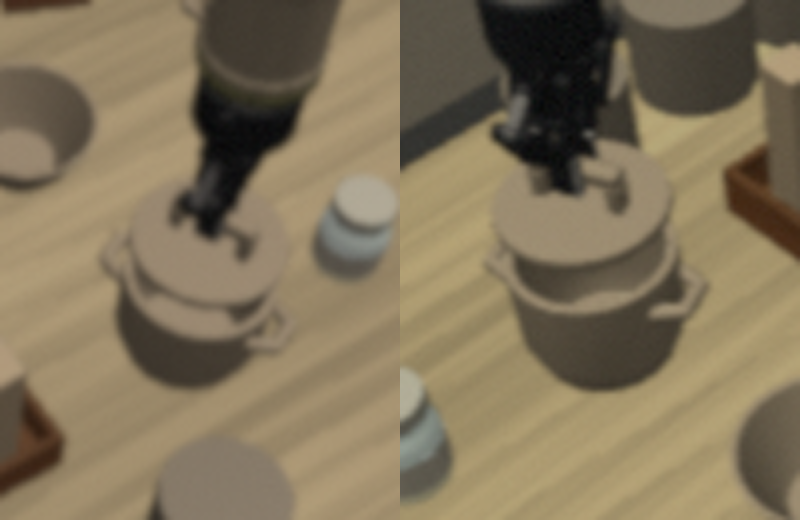

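The lid hovers level over the right pot in both views with a clear gap, and the bar points along the lug line. I'll check centring relative to the rim in the fixed cameras.

Run:
```python
from fit import *
for n,ref in (("scene",(678.3,154.9)),("side",(668.9,158.9))):
    c=cam(n); im=cv2.imread(f"pics/{n}_f1.png"); im0=cv2.imread(f"pics/{n}0.png")
    # visible part: facing camera
    o=-cv2.Rodrigues(c[1])[0].T@c[2]; u=(o[:2]-[673,158]);u/=np.hypot(*u)
    for z in (145,148,150,153):
        C=circ(62,z); C=C[C[:,:2]@u>-40]
        p,f=fit(im,c,C,(674,158,0),(12,12,.001)); print(n,z,p[:2].round(1),(p[:2]-ref).round(1),f.round(1))
    for nm,I in (("before",im0),("now",im)):
        C=np.vstack([circ(62,100)]); C=C[C[:,:2]@u>15]
        p,f=fit(I,c,C,(674,158,0),(12,12,.001)); print(n,nm,"front rim",p[:2].round(1),f.round(1))
```

```text
scene 145 [673.  165.4] [-5.3 10.5] -72.6
scene 148 [679.  151.8] [ 0.7 -3.1] -72.9
scene 150 [680.1 150.8] [ 1.8 -4.1] -72.9
scene 153 [681.5 149.2] [ 3.2 -5.7] -72.9
scene before front rim [669.7 155.8] -112.1
scene now front rim [669.7 155.8] -112.6
side 145 [674.7 154.4] [ 5.8 -4.5] -83.6
side 148 [672.1 156.1] [ 3.2 -2.8] -83.9
side 150 [670.3 157.3] [ 1.4 -1.6] -84.1
side 153 [667.8 158.7] [-1.1 -0.2] -84.3
side before front rim [672.7 161.6] -113.7
side now front rim [672.4 161.4] -114.3
```

>>> {"fn": "servo_tool", "kwargs": {
  "targets": [
    [-0.1,-0.2,0,0.05,-0.15,0],
    [0,0,0.4,0,0,0],
    [0,0,0.5,0,0,0],
    [0,0,0.4,0,0,0],
    [0,0,0.2,0,0,0],
    [0,0,0,0,0,0],
    [0,0,0,0,0,0],
    [0,0,0,0,0,0]
  ]
}}

```text
t: 16.5
position: [673.5, 160.6, 156.2]
orientation: [-3.077, -0.634, -0.002]
force: [0.6, -0.1, -2.9]
finger_gap: 14.5
```

```bash
python3 go.py 673.5 159.5 154.5 23.3
```

```text
t 16.5 pos [673.5 160.6 156.2] yaw/tilt 23.28 0.06 shift cm [-0.04  0.1   0.17] rot deg [ 0.01 -0.06 -0.02] F [ 0.6 -0.1 -2.9] gap 14.5
```

>>> {"fn": "servo_tool", "kwargs": {
  "targets": [
    [0,0.1,0.15,0,0,0],
    [0,0,0,0,0,0],
    [0,0,0,0,0,0],
    [0,0,0,0,0,0],
    [0,0,0,0,0,0],
    [0,0,0,0,0,0]
  ]
}}

```text
t: 17.0
position: [674.3, 159.5, 155.1]
orientation: [-3.077, -0.633, -0.003]
force: [-0.8, -0.8, -3.1]
finger_gap: 15.0
```

```bash
python3 - <<'E'
from fit import *
v=[]
for n,(x,y),ref in (("scene",(404,200),(678.3,154.9)),("side",(231,200),(668.9,158.9))):
    c=cam(n); im=vision.grab_frame(n)
    o=-cv2.Rodrigues(c[1])[0].T@c[2]; u=(o[:2]-[673,158]);u/=np.hypot(*u)
    for z in (130,132,135):
        C=circ(62,z); C=C[C[:,:2]@u>-40]
        p,f=fit(im,c,C,(674,158,0),(12,12,.001)); print(n,z,p[:2].round(1),(p[:2]-ref).round(1),f.round(1))
    v.append(cv2.resize(im[y-65:y+65,x-50:x+50],None,fx=4,fy=4,interpolation=cv2.INTER_CUBIC))
cv2.imwrite("pics/f2.png",np.hstack(v))
E
python3 go.py 673.5 159.5 154.5 23.3
```

```text
scene 130 [672.5 165.4] [-5.8 10.5] -69.0
scene 132 [673.4 164.4] [-4.9  9.5] -68.9
scene 135 [674.7 162.7] [-3.6  7.8] -68.7
side 130 [678.7 155.2] [ 9.8 -3.7] -80.1
side 132 [676.6 156.2] [ 7.7 -2.7] -79.9
side 135 [670.5 157.6] [ 1.6 -1.3] -79.9
t 17.1 pos [674.3 159.6 155.1] yaw/tilt 23.27 0.11 shift cm [-0.08 -0.02  0.06] rot deg [ 0.02 -0.11 -0.03] F [ 0.6 -0.6 -3.7] gap 14.7
```

View pics/f2.png

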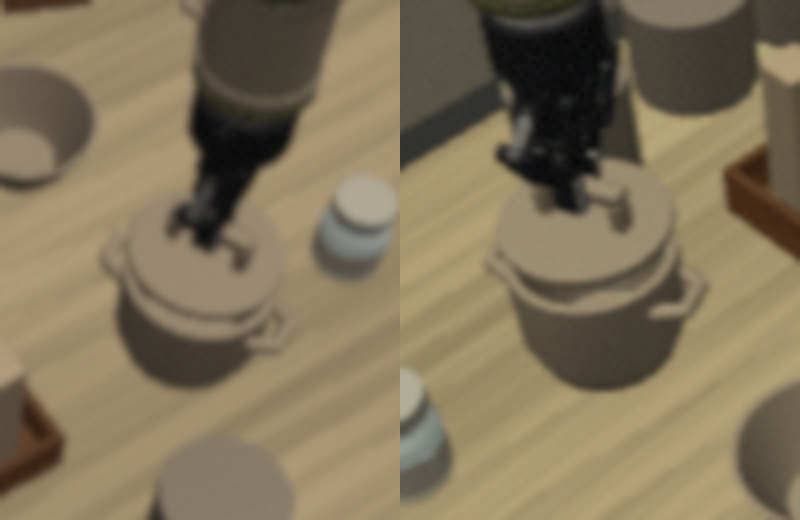

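Run:
```python
from fit import *
def cost_maps(tag):
    L=[]
    for n in("scene","side"):
        im=vision.grab_frame(n) if tag=="now" else cv2.imread(f"pics/{n}{tag}.png"); c=cam(n)
        o=-cv2.Rodrigues(c[1])[0].T@c[2]; u=(o[:2]-[673,158]);u/=np.hypot(*u)
        L.append((np.minimum(gradmag(im),120),c,u))
    return L
def joint(L,parts):
    def f(p):
        t=0
        for G,c,u in L:
            for R,z,lo in parts:
                C=circ(R,z); C=C[C[:,:2]@u>lo]; uv=proj(C+[p[0],p[1],p[2]],c); t-=map_coordinates(G,[uv[:,1],uv[:,0]],order=1).mean()
        return t
    r=differential_evolution(f,[(660,686),(146,172),(-5,5)],seed=2,maxiter=60); return r.x.round(1),round(r.fun,1)
print("rim0",joint(cost_maps("0"),[(62,100,-99),(54,100,-99)]))
print("f1",joint(cost_maps("_f1"),[(62,149.7,-30),(62,139.7,20)]))
N=cost_maps("now")
print("now",joint(N,[(62,132.7,-30),(62,122.7,20)]))
print("rim now front",joint(N,[(62,100,25)]), "before",joint(cost_maps("0"),[(62,100,25)]))
```

```text
rim0 (array([677.5, 158.5,  -4.3]), np.float64(-419.9))
f1 (array([675.5, 154.8,   3. ]), np.float64(-353.3))
now (array([684.1, 149.8,  -5. ]), np.float64(-337.8))
rim now front (array([676.3, 157.9,  -4.2]), np.float64(-232.6)) before (array([676.2, 158.1,  -4.4]), np.float64(-231.1))
```

Run:
```python
from fit import *
for n,(x,y),k in (("scene",(404,200),0),("side",(231,200),400)):
    c=cam(n)
    for nm,P in (("plate",circ(62,132.7)),("rim",circ(62,100))):
        uv=(proj(P+[673,158.5,0],c)-[x-50,y-65])*4+[k,0]; print(n,nm,uv.min(0).round(),uv.max(0).round())
    for d in ((5,0),(0,5)): print("5mm shift",(4*(proj((673+d[0],158+d[1],132),c)-proj((673,158,132),c))).round(1))
```

```text
scene plate [121. 183.] [280. 311.]
scene rim [115. 207.] [272. 334.]
5mm shift [[4.  4.4]]
5mm shift [[ 5.  -2.8]]
side plate [493. 156.] [673. 280.]
side rim [501. 189.] [678. 313.]
5mm shift [[-4.6 -3.3]]
5mm shift [[-5.6  3.7]]
```

Run:
```python
from h import *
v=[]
for n,(x,y) in (("scene",(401,195)),("side",(231,188))):
    im=vision.grab_frame(n)
    v.append(cv2.resize(im[y-32:y+32,x-32:x+32],None,fx=6.25,fy=6.25,interpolation=cv2.INTER_CUBIC))
cv2.imwrite("pics/f3.png",np.hstack(v))
```

```text
(no output)
```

View pics/f3.png

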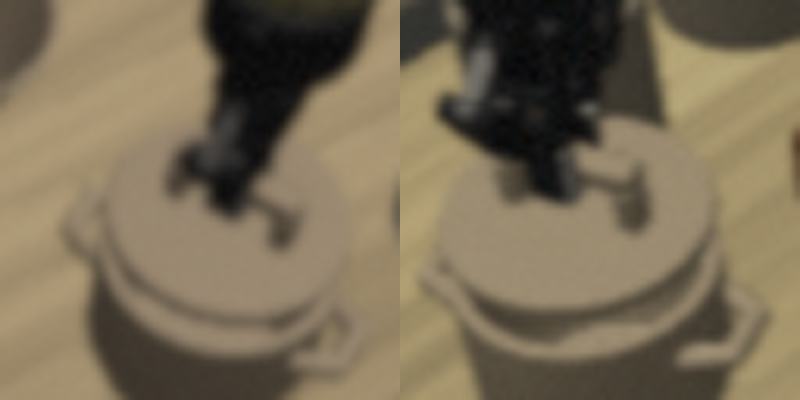

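```bash
python3 go.py 674 159.5 154.5 23.3
python3 - <<'E'
from rig import ctrl
print(max(abs(v) for v in ctrl.read_state()["joint_velocities"])); print(ctrl.hand_in())
E
```

```text
t 17.3 pos [674.2 159.6 155. ] yaw/tilt 23.27 0.11 shift cm [-0.03 -0.    0.05] rot deg [ 0.02 -0.1  -0.03] F [-0.2  1.1 -3.6] gap 14.7
0.002405620665545966
the job is handed in; nothing more can be done
None
```

I handed the job in at 17.3 s of the 46 s. The lid is still held by its bar over the larger stoneware pot, which I take to be the casserole, and the arm is essentially still. I carried it over the crate with about 8 cm or more to spare above the tallest prop.

Last checks:
- **Grip:** the force on the wrist is a steady 3 N or so, which matches the lid's weight. The fingers read 14.7 mm on the 16 mm bar.
- **Level and height:** the tool tilt is 0.1°. The underside is about 10.6 mm above the rim, worked out from the tool's height at the grasp. A wrist-camera fit hinted it could be 2–3 mm lower.
- **Bar and lugs:** the tool yaw is 23.3° and the lugs measured about 23.3° from the wrist camera (fits ranged 22.9° to 24.4°). In the last picture the bar and lugs both slope about 23°.
- **Centring:** by the wrist camera the lid is within about 2 mm of the pot's axis. The last pictures from the fixed cameras show it within roughly 3 mm by eye.
- **Pot:** its front rim fits the same place before and after, so it has not moved.

One check disagreed. The automatic circle fits of the hovering lid in the fixed cameras scattered by up to about 10 mm, and the last joint fit ran to its bounds. I did not use them for the final position and relied on the wrist camera and the pictures instead.

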